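# Set out the stain bottles in reverse order

## Task

Move the four stain bottles from the dark grey store rack to the empty white rack, one in each cell, in reverse order: the bottle next to the dark grey rack's purple end goes into the cell farthest from the white rack's purple end, and so on, until the one farthest from the purple end stands next to it. The coloured tags on the dark grey rack keep showing the original order. Keep the bottles upright and lower each one into its cell before letting go; do not drop it in.

Things in the scene. Friction and masses are not known exactly. Their poses are not given: they have to be found in the camera images.
- store_rack: Dark grey rack, fixed, 60 mm wide (x). Four cells, 52 mm square inside, in a row at y = +87, +29, -29, -87 mm (x = 0); cell floor 6 mm, walls 26 mm above the bench. Purple block, 26 mm high, at its +y end (y = 119 to 139 mm). Origin: centre of the row, underside, on the bench. Ledge with 4 coloured tags along its +x side (x = 30 to 54 mm). Holds the bottles at the start.
- bench_rack: White rack, fixed, 60 mm wide (x). Four cells, 52 mm square inside, in a row at y = +87, +29, -29, -87 mm (x = 0); cell floor 6 mm, walls 26 mm above the bench. Purple block, 26 mm high, at its +y end (y = 119 to 139 mm). Origin: centre of the row, underside, on the bench. No ledge, no tags; empty at the start.
- bottle_red: Loose upright amber bottle, red cap, red stripe on the white label. Round: 34 mm diameter from its foot up to 56 mm, cap 27 mm diameter from 64 to 84 mm; about 70 g. Origin: centre of its underside; z up. Stands on the floor of a cell of the dark grey rack, up to 5 mm off the cell's centre on each axis. Grip the glass 30 to 54 mm above its foot.
- bottle_blue: Loose upright amber bottle, blue cap, blue stripe on the white label. Round: 34 mm diameter from its foot up to 56 mm, cap 27 mm diameter from 64 to 84 mm; about 70 g. Origin: centre of its underside; z up. Stands on the floor of a cell of the dark grey rack, up to 5 mm off the cell's centre on each axis. Grip the glass 30 to 54 mm above its foot.
- bottle_yellow: Loose upright amber bottle, yellow cap, yellow stripe on the white label. Round: 34 mm diameter from its foot up to 56 mm, cap 27 mm diameter from 64 to 84 mm; about 70 g. Origin: centre of its underside; z up. Stands on the floor of a cell of the dark grey rack, up to 5 mm off the cell's centre on each axis. Grip the glass 30 to 54 mm above its foot.
- bottle_green: Loose upright amber bottle, green cap, green stripe on the white label. Round: 34 mm diameter from its foot up to 56 mm, cap 27 mm diameter from 64 to 84 mm; about 70 g. Origin: centre of its underside; z up. Stands on the floor of a cell of the dark grey rack, up to 5 mm off the cell's centre on each axis. Grip the glass 30 to 54 mm above its foot.
- tag_red: Fixed red tag, 20 by 44 by 4 mm, on the dark grey rack's ledge (top 18 mm above the bench), beside the cell where the red bottle stands at the start. Its origin is the centre of that cell's floor, not of the tile: the tile's centre lies 42 mm from it along +x. Axes parallel to the rack's.
- tag_blue: Fixed blue tag, 20 by 44 by 4 mm, on the dark grey rack's ledge (top 18 mm above the bench), beside the cell where the blue bottle stands at the start. Its origin is the centre of that cell's floor, not of the tile: the tile's centre lies 42 mm from it along +x. Axes parallel to the rack's.
- tag_yellow: Fixed yellow tag, 20 by 44 by 4 mm, on the dark grey rack's ledge (top 18 mm above the bench), beside the cell where the yellow bottle stands at the start. Its origin is the centre of that cell's floor, not of the tile: the tile's centre lies 42 mm from it along +x. Axes parallel to the rack's.
- tag_green: Fixed green tag, 20 by 44 by 4 mm, on the dark grey rack's ledge (top 18 mm above the bench), beside the cell where the green bottle stands at the start. Its origin is the centre of that cell's floor, not of the tile: the tile's centre lies 42 mm from it along +x. Axes parallel to the rack's.

How it is judged:
At the end, for the whole second after the job is handed in: Each bottle stands in the mirrored cell of the white rack (1st from the purple end to 4th, 2nd to 3rd, 3rd to 2nd, 4th to 1st), within 12 mm of its centre along each rack axis, foot on its floor (within 6 mm), upright within 7 degrees, released, at rest (((y of tag_red in the frame of store_rack between 0.067 and 0.107 m and y of bottle_red in the frame of bench_rack between -0.099 and -0.075 m) or (y of tag_red in the frame of store_rack between 0.009 and 0.049 m and y of bottle_red in the frame of bench_rack between -0.041 and -0.017 m) or (y of tag_red in the frame of store_rack between -0.049 and -0.009 m and y of bottle_red in the frame of bench_rack between 0.017 and 0.041 m) or (y of tag_red in the frame of store_rack between -0.107 and -0.067 m and y of bottle_red in the frame of bench_rack between 0.075 and 0.099 m)) and x of bottle_red in the frame of bench_rack between -0.012 and 0.012 m and z of bottle_red in the frame of bench_rack between 0.002 and 0.012 m and angle between each of bottle_red, bottle_blue, bottle_yellow, bottle_green's own z axis and vertical below 0.12 rad and linear speed of each of bottle_red, bottle_blue, bottle_yellow, bottle_green below 0.02 m/s and angular speed of each of bottle_red, bottle_blue, bottle_yellow, bottle_green below 0.2 rad/s and ((y of tag_blue in the frame of store_rack between 0.067 and 0.107 m and y of bottle_blue in the frame of bench_rack between -0.099 and -0.075 m) or (y of tag_blue in the frame of store_rack between 0.009 and 0.049 m and y of bottle_blue in the frame of bench_rack between -0.041 and -0.017 m) or (y of tag_blue in the frame of store_rack between -0.049 and -0.009 m and y of bottle_blue in the frame of bench_rack between 0.017 and 0.041 m) or (y of tag_blue in the frame of store_rack between -0.107 and -0.067 m and y of bottle_blue in the frame of bench_rack between 0.075 and 0.099 m)) and x of bottle_blue in the frame of bench_rack between -0.012 and 0.012 m and z of bottle_blue in the frame of bench_rack between 0.002 and 0.012 m and ((y of tag_yellow in the frame of store_rack between 0.067 and 0.107 m and y of bottle_yellow in the frame of bench_rack between -0.099 and -0.075 m) or (y of tag_yellow in the frame of store_rack between 0.009 and 0.049 m and y of bottle_yellow in the frame of bench_rack between -0.041 and -0.017 m) or (y of tag_yellow in the frame of store_rack between -0.049 and -0.009 m and y of bottle_yellow in the frame of bench_rack between 0.017 and 0.041 m) or (y of tag_yellow in the frame of store_rack between -0.107 and -0.067 m and y of bottle_yellow in the frame of bench_rack between 0.075 and 0.099 m)) and x of bottle_yellow in the frame of bench_rack between -0.012 and 0.012 m and z of bottle_yellow in the frame of bench_rack between 0.002 and 0.012 m and ((y of tag_green in the frame of store_rack between 0.067 and 0.107 m and y of bottle_green in the frame of bench_rack between -0.099 and -0.075 m) or (y of tag_green in the frame of store_rack between 0.009 and 0.049 m and y of bottle_green in the frame of bench_rack between -0.041 and -0.017 m) or (y of tag_green in the frame of store_rack between -0.049 and -0.009 m and y of bottle_green in the frame of bench_rack between 0.017 and 0.041 m) or (y of tag_green in the frame of store_rack between -0.107 and -0.067 m and y of bottle_green in the frame of bench_rack between 0.075 and 0.099 m)) and x of bottle_green in the frame of bench_rack between -0.012 and 0.012 m and z of bottle_green in the frame of bench_rack between 0.002 and 0.012 m); the robot touches nothing.
It fails at once if a bottle is let go (dropped or thrown) with its foot more than 25 mm above the floor of a cell ((height (world z) of bottle_red above 0.031 m and contact force between the fingers and bottle_red below 0.05 N) or (height (world z) of bottle_blue above 0.031 m and contact force between the fingers and bottle_blue below 0.05 N) or (height (world z) of bottle_yellow above 0.031 m and contact force between the fingers and bottle_yellow below 0.05 N) or (height (world z) of bottle_green above 0.031 m and contact force between the fingers and bottle_green below 0.05 N)).
It fails at once if a bottle is tipped more than 40 degrees (angle between any of bottle_red, bottle_blue, bottle_yellow, bottle_green's own z axis and vertical above 0.7 rad).
It also fails if it takes over 115 s, if anything falls off the work surface, if the arm or the gripper's body presses on something with over 40 N, if the wrist force passes 120 N, or if a joint passes its speed limit or range.

## Robot

A 7-joint arm with a two-finger parallel gripper is mounted at the origin on the work surface. World frame = base frame: x ahead of the robot, y to its left, z up, the work surface at z = 0. Lengths are in m, angles in rad, forces in N, time in s.
With the tool pointing down it reaches from about 0.4 to 0.85 m from the base axis. Payload 10.4 kg.
Tool frame: the origin (TCP) lies on the mounting face of the last link; the fingertips stand manip.nose_length ahead of it and the grasp point (between the pads) lies 155 mm ahead of it (manip.nose_length is the distance from the TCP to the fingertips, in m); z points along the fingers, y is the line along which they close (so a half turn about z gives the same grasp; the last joint's range is limited). The gripper opens to 85 mm and grips with 20 to 120 N. Pads are 22 mm wide; open, the fingers measure 114 mm over their backs; the gripper's body (76 mm by 85 mm) begins 54 mm behind the grasp point. The pads swing forward as they close: fully open they stand 13 mm farther back than shut.
Start: joints at [-1.208, 0.332, -0.065, 1.46, 0.022, 1.35, -0.088], TCP at [0.235, 0.579, 0.405] pointing down, gripper open.
Joint ranges: [-2.6, 2.6], [-0.5, 2.12], [-1.47, 1.34], [0.16, 2.42], [-1.27, 4.41], [0.06, 2.06], [-2.6, 2.6]. Speed limits (rad/s): [2.22, 2.22, 2.79, 2.79, 3.14, 3.14, 3.14].

## Interface

Orientations are given as [roll, pitch, yaw] about the fixed x, y, z axes, in that order (R = Rz(yaw) Ry(pitch) Rx(roll)).
In Python, from station import manip, cams, ticket gives the robot as it stands (manip), with the cameras (cams) and the job (ticket).
- The arm moves only by the shell command python3 drive.py 'ROWS' [OPENING]. ROWS is a JSON list of rows, 1 to 8 of them, each an object with the fields x, y, z (the shift in shares of the most that a row can go, 1 being 62.5 mm), drx, dry, drz (a rotation vector in a scale on which 1.0 is pi/2 rad); a field left out counts as zero; each row shifts and turns the commanded pose from where the row before left it, along the tool's axes as they then stand; what a row does not reach is not made up. A row lasts 1/8 s, in which the tool goes at most 0.0625 m and 0.188 rad, less where a joint would pass 70% of its speed; a pose out of reach is approached as far as the arm can. OPENING is the finger opening in m, set as the command begins (- or left out keeps the last). The fingers move at their own pace and stop on an object; the grip force is fixed at half the most. Time passes only in rows, so rows that do not move let the fingers close. It prints the time, the measured TCP pose, the force, the opening and the grip force at its end. Input that does not fit is refused with a message, and nothing moves.
- manip.observe(): the state, without advancing time (a new reading comes with each control period).
- cams.camera(name): name is "scene" or "top" or "wrist"; returns a dict with "image" (420x560x3 uint8, blue, green, red), "K" (3x3 intrinsics, pixels), "R" (3x3) and "t" (3): a world point X has camera coordinates R X + t; the wrist camera has in their place "mount" (4x4, takes a point from camera to tool coordinates, whose origin is the TCP and whose axes are the flange's). Camera axes: x right, y down, z forward; pixel columns grow to the right and rows downward; lengths in m; the calibration is good to about 2 mm. The wrist camera is an equidistant fisheye: a pixel r from the principal point sees the ray r / f radians off the axis. A picture is of the moment at which its call begins: read the wrist's pose just before it. There is no depth.
- ticket.job_done(): hands the job in; it is judged then, once.
The state is a dict: "time": time; "joints": joint angles; "joint_velocities": joint speeds; "joint_efforts": joint torques, N m; "position": TCP position; "ee_rot": TCP orientation; "wrist_force": force on the tool from outside, world axes, zero at the start; "ft_torque": the same for the moment, N m; "grip_width": finger opening in m; "grasp_force": force on a finger pad.
Only numpy, scipy, OpenCV 4.12 (cv2) and the standard library are available. Lean on these libraries where they do the work, as an engineer would, in place of code of your own. Each camera call takes 0.05 s, during which the arm holds its last target. There are 200 camera calls.

## Working session

There is one attempt and no reset: what is moved stays moved. The work goes in short steps, Python scripts to look and compute and a shell command to move; the robot and the scene stay as the last step left them, time stands still between calls to the robot, and variables do not carry over. Pictures are saved under pics/ and viewed, at most 14 in all, crops included, and the job is handed in when it is done.

```bash
ls; mkdir -p pics; python3 - <<'E'
from station import manip, cams, ticket
import cv2
s=manip.observe();print(s, manip.nose_length)
for n in("scene","top"):
    c=cams.camera(n);cv2.imwrite(f"pics/{n}0.png",c["image"]);print(n,c["K"],c["R"],c["t"])
c=cams.camera("wrist");print(c["K"],c["mount"]);cv2.imwrite("pics/wrist0.png",c["image"])
E
```

```text
drive.py
pics
station.py
{'time': 0.0, 'joints': array([-1.20762699,  0.33288263, -0.06470838,  1.46096817,  0.02162197,
        1.34989044, -0.08853155]), 'joint_velocities': array([-0.00142241, -0.00035274,  0.00208743,  0.00132865,  0.00199528,
       -0.00191491,  0.00164393]), 'joint_efforts': array([-2.55628265e-04, -6.25435138e+01,  4.86722973e-02, -3.91613460e+01,
        1.60665700e-02,  9.81837104e-03, -8.77735964e-07]), 'position': array([0.23511362, 0.57894734, 0.40389624]), 'ee_rot': array([-3.14014301e+00,  8.65755975e-05,  2.75582614e+00]), 'wrist_force': array([-0.91862381,  0.50516208,  0.15574098]), 'ft_torque': array([-0.02493   , -0.01441561,  0.04422181]), 'grasp_force': 0.0, 'grip_width': 0.08537882338321694} 0.1734
scene [[417.88515391   0.         279.88088521]
 [  0.         417.88515391 208.14934817]
 [  0.           0.           1.        ]] [[ 0.08489106  0.99633146 -0.01082252]
 [ 0.75819413 -0.0716406  -0.64808123]
 [-0.64647905  0.04681073 -0.76149432]] [-0.0293939  -0.36977938  1.23115409]
top [[396.06573682   0.         277.76013861]
 [  0.         396.06573682 208.10385001]
 [  0.           0.           1.        ]] [[ 0.01716322 -0.99966408 -0.01942051]
 [-0.98128973 -0.01311602 -0.19208963]
 [ 0.19177039  0.02235403 -0.98118521]] [-0.00087225  0.50552378  0.71883034]
[[325.1922621    0.         276.17747004]
 [  0.         325.1922621  213.41262118]
 [  0.           0.           1.        ]] [[ 7.73314170e-04 -9.59156720e-01 -2.82874158e-01  7.18715819e-02]
 [ 9.99999624e-01  8.52555144e-04 -1.57031364e-04 -5.43817019e-04]
 [ 3.91783506e-04 -2.82873931e-01  9.59157018e-01  3.24478066e-02]
 [ 0.00000000e+00  0.00000000e+00  0.00000000e+00  1.00000000e+00]]
```

View pics/scene0.png

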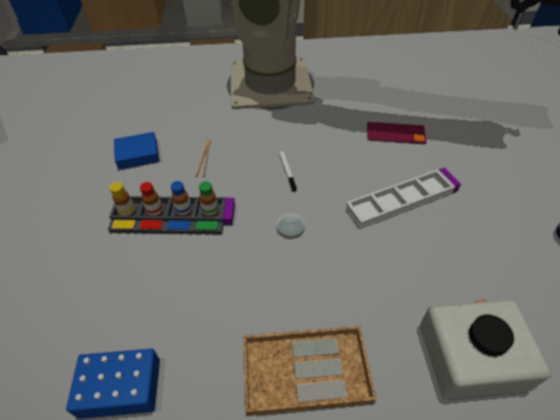

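View pics/top0.png

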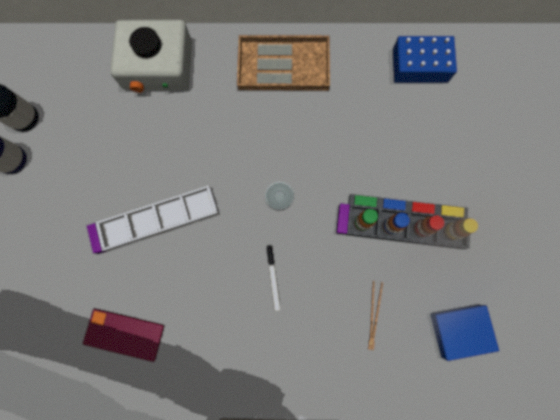

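View pics/wrist0.png

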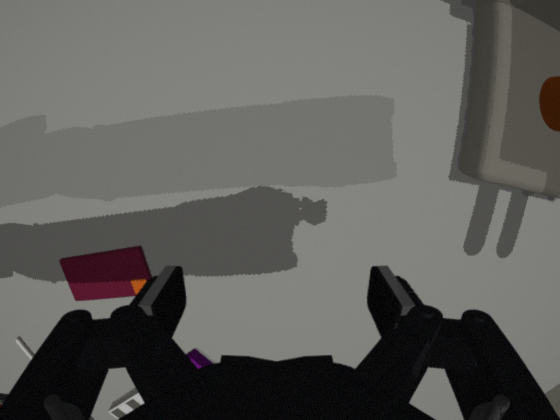

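The store rack is on the right: caps green (370,216), blue (400,221), red (435,223) and yellow (469,226) in the top view, with its purple end at (343,218). The white rack is on the left, from (95,237) at the purple end to (215,200). So green sits next to the purple end, then blue, red and yellow.

```bash
cat > vis.py <<'E'
import numpy as np, cv2
from station import manip, cams, ticket
HSV={"red":[(0,8),(172,180)],"blue":[(105,122)],"yellow":[(22,33)],"green":[(50,80)],"purple":[(138,158)]}
def mask(img,n,smin=140,vmin=60):
    h=cv2.cvtColor(img,cv2.COLOR_BGR2HSV)
    return sum(cv2.inRange(h,(a,smin,vmin),(b,255,255)) for a,b in HSV[n])
def blobs(m,amin=25):
    n,_,st,ce=cv2.connectedComponentsWithStats(m)
    return [(ce[i].round(2),st[i].tolist()) for i in range(1,n) if st[i,4]>=amin]
def ray(c,uv):
    K,R,t=c["K"],c["R"],c["t"]; d=R.T@np.linalg.inv(K)@[uv[0],uv[1],1]; return -R.T@t,d
def plane(c,uv,z):
    o,d=ray(c,uv); return o+d*(z-o[2])/d[2]
def tri(c1,u1,c2,u2):
    P=[c["K"]@np.c_[c["R"],c["t"]] for c in(c1,c2)]
    X=cv2.triangulatePoints(P[0],P[1],np.array(u1,float),np.array(u2,float)).ravel(); return X[:3]/X[3]
E
python3 - <<'E'
from vis import *
for n in("scene","top"):
    im=cv2.imread(f"pics/{n}0.png")
    for k in HSV: print(n,k,[(b[0].tolist(),b[1]) for b in blobs(mask(im,k))])
for n,(x,y,w,h) in {"scene":(340,160,130,72),"top":(80,180,145,80)}.items():
    im=cv2.imread(f"pics/{n}0.png")[y:y+h,x:x+w]; cv2.imwrite(f"pics/w_{n}.png",cv2.resize(im,None,fx=5,fy=5,interpolation=cv2.INTER_CUBIC))
E
```

```text
scene red [([418.52, 137.46], [413, 133, 12, 10, 48]), ([146.59, 188.81], [140, 182, 14, 15, 148]), ([154.53, 210.37], [147, 207, 15, 6, 30]), ([150.91, 223.99], [140, 219, 23, 11, 205])]
scene blue [([47.55, 20.94], [27, 2, 41, 31, 511]), ([23.79, 20.82], [20, 14, 8, 14, 28]), ([26.07, 29.59], [23, 25, 7, 9, 27]), ([135.56, 150.21], [114, 133, 44, 36, 1229]), ([176.98, 187.69], [171, 182, 12, 13, 121]), ([178.5, 224.03], [168, 220, 22, 9, 190]), ([112.15, 384.26], [67, 349, 88, 69, 4320])]
scene yellow [([116.77, 189.06], [110, 182, 14, 15, 154]), ([126.2, 210.45], [118, 206, 16, 8, 44]), ([123.14, 223.53], [112, 219, 23, 10, 215])]
scene green [([205.06, 186.77], [200, 182, 11, 10, 90]), ([206.44, 224.83], [196, 221, 22, 9, 180])]
scene purple [([450.47, 177.12], [441, 169, 19, 18, 101]), ([228.14, 208.9], [223, 198, 11, 22, 204])]
top red [([422.88, 207.5], [412, 202, 23, 12, 200]), ([435.33, 222.04], [427, 216, 17, 14, 171]), ([96.74, 323.34], [90, 316, 16, 11, 35])]
top blue [([425.23, 55.79], [396, 37, 60, 39, 1767]), ([393.86, 204.17], [383, 199, 23, 11, 189]), ([401.13, 219.63], [394, 213, 15, 14, 172]), ([467.19, 333.67], [439, 306, 59, 54, 2325])]
top yellow [([451.72, 210.62], [442, 206, 21, 10, 170])]
top green [([365.38, 200.72], [355, 197, 21, 9, 151]), ([369.75, 215.66], [363, 209, 14, 14, 150])]
top purple [([342.73, 218.48], [337, 204, 12, 30, 266]), ([93.92, 238.38], [88, 224, 13, 29, 208])]
```

View pics/w_top.png

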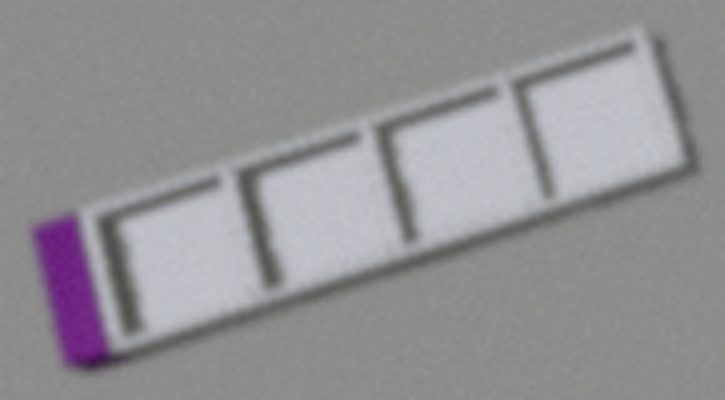

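View pics/w_scene.png

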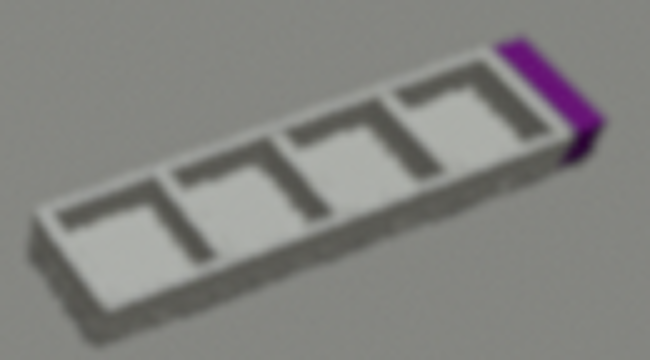

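```bash
cat > meas.py <<'E'
from vis import *
S=cams.camera("scene");T=cams.camera("top")
HSV["yellow"]=[(18,35)]
print("top yellow",[(b[0].tolist(),b[1]) for b in blobs(mask(T["image"],"yellow",110,60))])
tags={"green":((206.44,224.83),(365.38,200.72)),"blue":((178.5,224.03),(393.86,204.17)),"red":((150.91,223.99),(422.88,207.5)),"yellow":((123.14,223.53),(451.72,210.62))}
caps={"green":((205.06,186.77),(369.75,215.66)),"blue":((176.98,187.69),(401.13,219.63)),"red":((146.59,188.81),(435.33,222.04)),"yellow":((116.77,189.06),(469.3,225.9))}
def fit(L,W):
    L=np.array(L,float);W=np.array(W)[:,:2];l=L-L.mean(0);w=W-W.mean(0)
    th=np.arctan2((l[:,0]*w[:,1]-l[:,1]*w[:,0]).sum(),(l*w).sum())
    R=np.array([[np.cos(th),-np.sin(th)],[np.sin(th),np.cos(th)]]);o=W.mean(0)-R@L.mean(0)
    print("origin",o.round(4),"yaw",th.round(4),"res mm",((W-o-L@R.T)*1e3).round(1).tolist());return o,R
Tg=[tri(S,tags[k][0],T,tags[k][1]) for k in tags];print("tags z",np.array(Tg)[:,2].round(4))
o,R=fit([(.042,y) for y in(.087,.029,-.029,-.087)],Tg)
fit([(.042,y) for y in(.087,.029,-.029,-.087)],[plane(T,tags[k][1],.018) for k in tags])
for (k,v),y in zip(caps.items(),(.087,.029,-.029,-.087)):
    X=tri(S,v[0],T,v[1]);print(k,X.round(4),"rackframe",(R.T@(X[:2]-o)).round(4), "topplane.08",(R.T@(plane(T,v[1],.08)[:2]-o)).round(4))
f=lambda p,off:((np.array(p)+.5)/5-.5+off)
sc=[(38,210),(100,308),(525,38),(605,122),(497,47),(575,135)];tp=[(690,160),(650,28),(65,355),(33,225),(108,350),(78,215)]
W=[tri(S,f(a,(340,160)),T,f(b,(80,180))) for a,b in zip(sc,tp)];print(np.round(W,4).tolist())
fit([(-.03,-.119),(.03,-.119),(-.03,.139),(.03,.139),(-.03,.119),(.03,.119)],W)
E
python3 meas.py
```

```text
top yellow [([452.0, 210.96], [441, 206, 23, 11, 215]), ([469.59, 225.18], [463, 219, 14, 14, 148])]
tags z [0.0145 0.0155 0.015  0.0159]
origin [ 0.4787 -0.2511] yaw -0.1055 res mm [[0.2, -0.2], [-0.3, 0.0], [-0.1, -0.1], [0.2, 0.3]]
origin [ 0.4781 -0.2502] yaw -0.1048 res mm [[0.1, -0.9], [-0.2, -0.0], [-0.2, 0.1], [0.3, 0.9]]
green [ 0.4868 -0.1629  0.0837] rackframe [-0.0012  0.0885] topplane.08 [-0.0005  0.0878]
blue [ 0.4808 -0.2205  0.0804] rackframe [-0.0011  0.0306] topplane.08 [-0.001   0.0303]
red [ 0.4773 -0.2825  0.0798] rackframe [ 0.0019 -0.0314] topplane.08 [ 0.0019 -0.0318]
yellow [ 0.4711 -0.3438  0.0788] rackframe [ 0.0022 -0.093 ] topplane.08 [ 0.0021 -0.0933]
[[0.5019, 0.13, 0.0236], [0.5563, 0.1472, 0.0225], [0.4198, 0.3729, 0.0242], [0.4719, 0.3926, 0.021], [0.4225, 0.3583, 0.022], [0.4768, 0.3769, 0.0189]]
origin [0.49   0.2525] yaw 0.3309 res mm [[1.7, -0.2], [-0.7, -2.5], [3.4, -1.3], [-1.2, -1.1], [-0.4, 3.0], [-2.8, 2.1]]
```

The rows are not in the units I measure in: shifts go in shares of 62.5 mm and turns go in shares of pi/2 rad. I convert before sending: 0.171 rad is 0.1089.

```bash
cat > go.py <<'E'
# go.py rack y [x] z : offsets from present pose to a place in a rack's frame (z = TCP height)
import sys,numpy as np
from station import manip, cams, ticket
from scipy.spatial.transform import Rotation as Ro
RK={"s":((.4784,-.2507),-.105),"w":((.49,.2525),.331)}
try:
    import json;RK.update(json.load(open("rk.json")))
except FileNotFoundError: pass
def off(r,x,y,z):
    (ox,oy),th=RK[r];s=manip.observe()
    R=Ro.from_euler("xyz",[np.pi,0,th+np.pi/2]);R0=Ro.from_euler("xyz",s["ee_rot"])
    c,n=np.cos(th),np.sin(th);p=np.array([ox+c*x-n*y,oy+n*x+c*y,z])
    rv=(R0.inv()*R).as_rotvec()
    print("t",round(s["time"],2),"rot",rv.round(3),"| after rot, tool shift",R.inv().apply(p-s["position"]).round(4),"| without rot",R0.inv().apply(p-s["position"]).round(4),"w",s["grip_width"].round(4),"f",s["grasp_force"].round(1))
if __name__=="__main__": off(sys.argv[1],*map(float,sys.argv[2:5]))
E
python3 drive.py '[{"drz": 0.1089},{"drz": 0.1089},{"drz": 0.1089},{"drz": 0.1089},{"drz": 0.1089}]'
python3 go.py w 0 -.12 .38
```

```text
time: 0.88
position: [0.2351, 0.579, 0.4046]
ee_rot: [-3.141, 0.0, 1.895]
wrist_force: [0.6, -0.3, 0.7]
grip_width: 0.0855
grasp_force: 0.0Traceback (most recent call last):
  File "go.py", line 15, in <module>
    if __name__=="__main__": off(sys.argv[1],*map(float,sys.argv[2:5]))
                             ~~~^^^^^^^^^^^^^^^^^^^^^^^^^^^^^^^^^^^^^^^
  File "go.py", line 14, in off
    print("t",round(s["time"],2),"rot",rv.round(3),"| after rot, tool shift",R.inv().apply(p-s["position"]).round(4),"| without rot",R0.inv().apply(p-s["position"]).round(4),"w",s["grip_width"].round(4),"f",s["grasp_force"].round(1))
                                                                                                                                                                                  ^^^^^^^^^^^^^^^^^^^^^
AttributeError: 'float' object has no attribute 'round'
```

```bash
sed -i 's/s\["grip_width"\].round(4)/round(s["grip_width"],4)/;s/s\["grasp_force"\].round(1)/round(s["grasp_force"],1)/' go.py; python3 go.py w 0 -.12 .38
```

```text
t 0.88 rot [-0.     0.    -0.007] | after rot, tool shift [-0.5116  0.1349  0.0246] | without rot [-0.5107  0.1383  0.0246] w 0.0855 f 0.0
```

In the tool's units: -0.055 m is -0.88, 0.018 m is 0.288.

```bash
python3 drive.py '[{"x": -0.88,"y": 0.272,"z": 0.048},{"x": -0.88,"y": 0.272,"z": 0.048},{"x": -0.88,"y": 0.272,"z": 0.048},{"x": -0.88,"y": 0.272,"z": 0.048},{"x": -0.88,"y": 0.272,"z": 0.048},{"x": -0.88,"y": 0.272,"z": 0.048},{"x": -0.88,"y": 0.288,"z": 0.048},{"x": -0.88,"y": 0.288,"z": 0.048}]'
python3 drive.py '[{"x": -0.56},{"x": -0.56},{},{}]'
python3 - <<'E'
from vis import *
s=manip.observe();c=cams.camera("wrist");cv2.imwrite("pics/wr1.png",c["image"]);np.savez("wr1.npz",p=s["position"],e=s["ee_rot"],K=c["K"],M=c["mount"])
E
python3 go.py w 0 -.12 .38
```

```text
time: 1.88
position: [0.5091, 0.2059, 0.3808]
ee_rot: [3.141, -0.0, 1.901]
wrist_force: [0.3, 0.6, 0.5]
grip_width: 0.0852
grasp_force: 0.0
time: 2.38
position: [0.5308, 0.142, 0.3806]
ee_rot: [-3.142, -0.001, 1.901]
wrist_force: [0.2, 1.0, 0.6]
grip_width: 0.0857
grasp_force: 0.0
t 2.42 rot [-0.    -0.001  0.001] | after rot, tool shift [-0.0027 -0.0027  0.0006] | without rot [-0.0027 -0.0027  0.0006] w 0.0853 f 0.0
```

View pics/wr1.png

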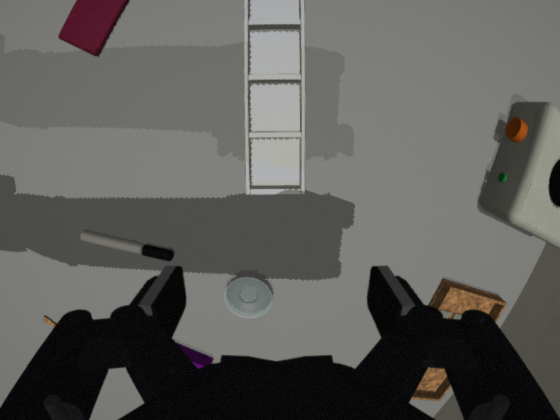

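The white rack runs straight up the image, with columns 246–304, dividers at rows ~26, 76 and 134, and its end at row 188. I'll take a second view 80 mm further along.

In the tool's units: 0.04 m is 0.64.

```bash
python3 drive.py '[{"x": 0.64},{"x": 0.64},{},{}]' >/dev/null
python3 - <<'E'
from vis import *
s=manip.observe();c=cams.camera("wrist");cv2.imwrite("pics/wr2.png",c["image"]);np.savez("wr2.npz",p=s["position"],e=s["ee_rot"],K=c["K"],M=c["mount"])
a=cv2.imread("pics/wr1.png")[0:200,235:315];b=c["image"][60:260,235:315]
cv2.imwrite("pics/wr12.png",cv2.resize(np.hstack([a,b]),None,fx=3,fy=3,interpolation=cv2.INTER_CUBIC)[:600])
E
```

```text
(no output)
```

View pics/wr12.png

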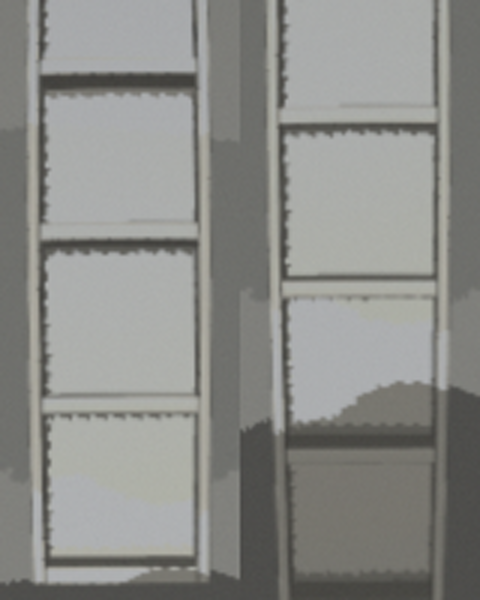

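Each half shows the rim bars of the dividers. At y=-58 mm they are at crop rows 404 and 455, and at y=0 at rows 232 and 288. The third divider is at row 115 in the right half only, and the end rim at row 575 in the left half only.

```bash
cat > wr.py <<'E'
from vis import *
from scipy.spatial.transform import Rotation as Ro
def wray(f,uv):
    d=f if isinstance(f,dict) else np.load(f); R=Ro.from_euler("xyz",d["e"]).as_matrix();K,M=d["K"],d["M"]
    a=np.array([(uv[0]-K[0,2])/K[0,0],(uv[1]-K[1,2])/K[1,1]]);r=np.hypot(*a)
    c=np.r_[a/r*np.sin(r),np.cos(r)]
    return d["p"]+R@M[:3,3],R@M[:3,:3]@c
def meet(rays):
    A=[];b=[]
    for o,d in rays:
        P=np.eye(3)-np.outer(d,d);A.append(P);b.append(P@o)
    return np.linalg.lstsq(np.vstack(A),np.hstack(b),rcond=None)[0]
def pl(f,uv,z):
    o,d=wray(f,uv);return o+d*(z-o[2])/d[2]
E
python3 - <<'E'
from wr import *
px=lambda x,y,o:(235+(x+.5)/3-.5,o+(y+.5)/3-.5)
d1=[("wr1.npz",px(120.5,404,0)),("wr2.npz",px(119.5,454,60))]
d2=[("wr1.npz",px(119,232,0)),("wr2.npz",px(118,288,60))]
for D in(d1,d2):
    print(meet([wray(*q) for q in D]).round(4),[pl(*q,.026).round(4).tolist() for q in D])
e=pl("wr1.npz",px(121.5,575,0),.026);t=pl("wr2.npz",px(118.5,115,60),.026);print(e.round(4),t.round(4))
v=t-e;print("yaw",np.arctan2(-v[0],v[1]),np.linalg.norm(v))
v=t-pl(*d1[0],.026);print("yaw",np.arctan2(-v[0],v[1]),np.linalg.norm(v))
E
```

```text
[0.5104 0.1955 0.0215] [[0.5105, 0.1958, 0.026], [0.5098, 0.1967, 0.026]]
[0.4911 0.2501 0.0213] [[0.4915, 0.2496, 0.026], [0.4908, 0.2506, 0.026]]
[0.5295 0.1414 0.026 ] [0.4723 0.3048 0.026 ]
yaw 0.336928401248898 0.1731535660417132
yaw 0.33717559964906824 0.11553368039237918
```

In the tool's units: 0.147 rad is 0.0936.

```bash
echo '{"w":[[0.4908,0.2507],0.335]}' > rk.json
python3 drive.py '[{"drz": 0.0936},{"drz": 0.0936},{"drz": 0.0929}]'|head -3; python3 go.py s -.001 .088 .32
```

```text
time: 3.35
position: [0.5054, 0.216, 0.3808]
ee_rot: [3.141, 0.0, 1.454]
t 3.35 rot [ 0.     0.    -0.011] | after rot, tool shift [-0.3789  0.021   0.0608] | without rot [-0.3787  0.0254  0.0608] w 0.0853 f 0.0
```

In the tool's units: -0.054 m is -0.864, 0.009 m is 0.144, -0.012 rad is -0.0076.

```bash
python3 drive.py '[{"drz": -0.0076},{"x": -0.864,"y": 0.048,"z": 0.128},{"x": -0.864,"y": 0.048,"z": 0.128},{"x": -0.864,"y": 0.048,"z": 0.128},{"x": -0.864,"y": 0.048,"z": 0.144},{"x": -0.864,"y": 0.048,"z": 0.144},{"x": -0.864,"y": 0.048,"z": 0.144},{"x": -0.864,"y": 0.048,"z": 0.144}]'>/dev/null;python3 drive.py '[{},{}]' | head -3
python3 go.py s -.001 .088 .205
python3 - <<'E'
from vis import *
s=manip.observe();c=cams.camera("wrist");cv2.imwrite("pics/wr3.png",c["image"]);np.savez("wr3.npz",p=s["position"],e=s["ee_rot"],K=c["K"],M=c["mount"])
E
```

```text
time: 4.6
position: [0.489, -0.1613, 0.3207]
ee_rot: [-3.141, -0.0, 1.475]
t 4.6 rot [-0.    -0.     0.009] | after rot, tool shift [-0.002  -0.0021  0.1157] | without rot [-0.002  -0.0021  0.1157] w 0.0851 f 0.0
```

View pics/wr3.png

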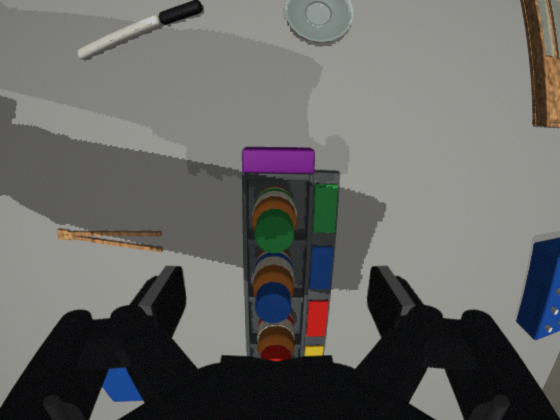

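The green cap is at (274,232), centred between the fingers, with blue at (273,303). I'll check their positions by ray.

```bash
python3 - <<'E'
from wr import *
o=np.array((.4784,-.2507));th=-.105;R=np.array([[np.cos(th),-np.sin(th)],[np.sin(th),np.cos(th)]])
for n,uv,z in(("green",(274.5,232.5),.09),("blue",(273,304),.09),("purple blk c(129)",(278.5,160),.026)): print(n,(R.T@(pl("wr3.npz",uv,z)[:2]-o)).round(4))
E
```

```text
green [-0.    0.09]
blue [-0.0007  0.0356]
purple blk c(129) [0.0025 0.1291]
```

In the tool's units: 0.03 m is 0.48, -0.002 m is -0.032, 0.009 rad is 0.0057.

```bash
python3 drive.py '[{"x": -0.024,"y": -0.032,"z": 0.48,"drz": 0.0057},{"z": 0.48},{"z": 0.48},{"z": 0.408},{},{}]'|head -5; python3 go.py s -.001 .0885 .205; python3 drive.py '[{},{},{},{},{},{}]' 0.0
```

```text
time: 5.4
position: [0.4874, -0.1621, 0.2062]
ee_rot: [3.14, -0.0, 1.465]
wrist_force: [1.4, -0.7, 0.1]
grip_width: 0.0851
t 5.4 rot [ 0.001 -0.    -0.   ] | after rot, tool shift [-0.0006 -0.0007  0.0012] | without rot [-0.0006 -0.0007  0.0012] w 0.0851 f 0.0
time: 6.15
position: [0.4871, -0.1626, 0.2058]
ee_rot: [3.141, -0.0, 1.464]
wrist_force: [-1.8, 0.6, 6.3]
grip_width: 0.0324
grasp_force: 59.2
```

In the tool's units: -0.04 m is -0.64, -0.03 m is -0.48, -0.147 rad is -0.0936.

```bash
python3 drive.py '[{"z": -0.32},{"z": -0.64},{"z": -0.64},{"z": -0.48},{"drz": -0.0936},{"drz": -0.0936},{"drz": -0.0929},{}]'; python3 go.py w 0 -.087 .335
```

```text
time: 7.15
position: [0.4867, -0.1626, 0.3352]
ee_rot: [3.142, -0.0, 1.903]
wrist_force: [-0.2, 0.0, -0.3]
grip_width: 0.0322
grasp_force: 59.7
t 7.15 rot [ 0.    -0.    -0.003] | after rot, tool shift [3.020e-01 1.397e-01 2.000e-04] | without rot [3.025e-01 1.388e-01 3.000e-04] w 0.0322 f 59.7
```

In the tool's units: 0.043 m is 0.688, 0.02 m is 0.32, -0.002 rad is -0.0013.

```bash
python3 drive.py '[{"x": 0.688,"y": 0.32},{"x": 0.688,"y": 0.32},{"x": 0.688,"y": 0.32},{"x": 0.688,"y": 0.32},{"x": 0.688,"y": 0.32},{"x": 0.688,"y": 0.32},{"x": 0.688,"y": 0.32,"drz": -0.0013},{}]'|tail -2; python3 go.py w 0 -.087 .207
```

```text
grip_width: 0.0323
grasp_force: 59.7
t 8.15 rot [-0.    -0.001  0.002] | after rot, tool shift [-0.0029 -0.0019  0.1278] | without rot [-0.003  -0.0019  0.1278] w 0.0323 f 59.7
```

In the tool's units: 0.04 m is 0.64, 0.03 m is 0.48.

```bash
python3 drive.py '[{"x": -0.0448,"y": -0.0288,"z": 0.48},{"z": 0.64},{},{}]'|tail -2; python3 go.py w 0 -.087 .206
python3 - <<'E'
from vis import *
im=[cv2.resize(cams.camera(n)["image"][y:y+90,x:x+150],None,fx=4,fy=4,interpolation=cv2.INTER_CUBIC) for n,(x,y) in {"scene":(320,140),"top":(75,150)}.items()]
cv2.imwrite("pics/place1.png",cv2.resize(np.vstack(im),None,fx=.83,fy=.83))
E
```

```text
grip_width: 0.0321
grasp_force: 59.7
t 8.65 rot [ 0.001 -0.    -0.002] | after rot, tool shift [0.0045 0.0004 0.0606] | without rot [0.0045 0.0003 0.0606] w 0.0321 f 59.7
```

View pics/place1.png

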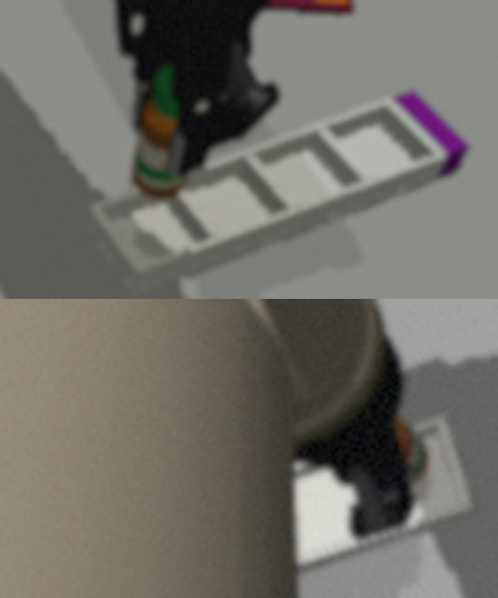

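The bottle hangs upright over the end cell, farthest from the purple block, so I'll lower it.

In the tool's units: 0.025 m is 0.4, 0.016 m is 0.256.

```bash
python3 drive.py '[{"x": 0.0672,"z": 0.16},{},{"z": 0.4},{"z": 0.256},{},{}]'|tail -3; python3 go.py w 0 -.087 .206
```

```text
wrist_force: [0.3, 1.0, -1.5]
grip_width: 0.0323
grasp_force: 59.7
t 9.5 rot [ 0.001 -0.    -0.   ] | after rot, tool shift [-0.0001  0.0005  0.0088] | without rot [-0.0001  0.0005  0.0088] w 0.0323 f 59.7
```

In the tool's units: 0.005 m is 0.08, 0.003 m is 0.048.

```bash
python3 drive.py '[{"z": 0.08},{"z": 0.048},{},{}]'|tail -5; python3 go.py w 0 -.087 .206;  python3 drive.py '[{},{},{},{},{},{}]' 0.085; python3 drive.py '[{"z": -0.32},{"z": -0.64},{"z": -0.8},{"z": -0.32},{"drz": 0.0936},{"drz": 0.0936},{"drz": 0.0929},{}]' |head -3; python3 go.py s -.001 .031 .335
```

```text
position: [0.5186, 0.1684, 0.2063]
ee_rot: [3.142, -0.0, 1.906]
wrist_force: [-0.4, -0.1, -0.6]
grip_width: 0.0322
grasp_force: 59.9
t 10.0 rot [ 0. -0.  0.] | after rot, tool shift [-0.0002  0.0008  0.0003] | without rot [-0.0002  0.0008  0.0003] w 0.0322 f 59.9
time: 10.75
position: [0.5186, 0.1684, 0.2062]
ee_rot: [-3.142, -0.0, 1.906]
wrist_force: [0.0, 0.7, -0.1]
grip_width: 0.0847
grasp_force: 0.0
time: 11.75
position: [0.5185, 0.1685, 0.3362]
ee_rot: [-3.142, -0.0, 1.467]
t 11.75 rot [-0.    -0.     0.001] | after rot, tool shift [-0.3901  0.003   0.0012] | without rot [-0.3901  0.0026  0.0012] w 0.085 f 0.0
```

Green is released. Next I go to blue, and take a quick check image of the placed bottle on the way.

In the tool's units: -0.05 m is -0.8, -0.04 m is -0.64.

```bash
python3 drive.py '[{"x": -0.8,"y": 0.0064},{"x": -0.8,"y": 0.0064},{"x": -0.8,"y": 0.0064},{"x": -0.8,"y": 0.0064},{"x": -0.8,"y": 0.0064},{"x": -0.8,"y": 0.0064},{"x": -0.8},{"x": -0.64}]' >/dev/null;python3 drive.py '[{},{}]'|head -1; python3 go.py s -.001 .0308 .205
python3 - <<'E'
from vis import *
S=cams.camera("scene");T=cams.camera("top")
o=np.array((.4908,.2507));th=.335;R=np.array([[np.cos(th),-np.sin(th)],[np.sin(th),np.cos(th)]])
for c in(S,T):
    print([(b[0].tolist(),b[1]) for b in blobs(mask(c["image"],"green"))])
b=[b[0] for c in(S,T) for b in [min((q for q in blobs(mask(c["image"],"green"),40) if (q[0][0]>300)==(c is S)),key=lambda q:q[0][1])]]
X=tri(S,b[0],T,b[1]);print(X.round(4),(R.T@(X[:2]-o)).round(4))
E
```

```text
time: 13.0
t 13.0 rot [-0.    -0.     0.002] | after rot, tool shift [-0.0009  0.0004  0.131 ] | without rot [-0.0009  0.0005  0.131 ] w 0.085 f 0.0
[([370.14, 188.24], [365, 182, 12, 14, 120]), ([206.53, 224.78], [196, 221, 22, 9, 178])]
[([191.27, 198.01], [185, 192, 14, 13, 120]), ([365.33, 200.67], [355, 197, 21, 9, 146])]
[0.5171 0.1695 0.0777] [-0.0019 -0.0853]
```

Green stands at rack (-2, -85) mm with its cap at the right height.

In the tool's units: 0.04 m is 0.64, 0.03 m is 0.48.

```bash
python3 drive.py '[{"x": -0.0144,"z": 0.48},{"z": 0.64},{"z": 0.64},{"z": 0.328},{},{}]'|grep force; python3 go.py s -.001 .0308 .205; python3 drive.py '[{},{},{},{},{},{}]' 0.0; python3 drive.py '[{"z": -0.32},{"z": -0.64},{"z": -0.64},{"z": -0.48},{"drz": -0.0936},{"drz": -0.0936},{"drz": -0.0929},{}]'; python3 go.py w 0 -.029 .335
```

```text
wrist_force: [0.8, 0.9, -0.4]
grasp_force: 0.0
t 13.85 rot [ 0.001 -0.     0.001] | after rot, tool shift [ 0.0003 -0.      0.0016] | without rot [ 0.0003 -0.      0.0016] w 0.0849 f 0.0
time: 14.6
position: [0.4802, -0.2207, 0.2063]
ee_rot: [3.141, -0.0, 1.466]
wrist_force: [-1.0, 1.5, 6.2]
grip_width: 0.0325
grasp_force: 59.1
time: 15.6
position: [0.4799, -0.2207, 0.3357]
ee_rot: [3.142, -0.0, 1.905]
wrist_force: [0.6, -0.5, -0.9]
grip_width: 0.0324
grasp_force: 59.8
t 15.6 rot [ 0.    -0.    -0.001] | after rot, tool shift [0.4126 0.1653 0.0007] | without rot [0.4128 0.1648 0.0008] w 0.0324 f 59.8
```

In the tool's units: 0.0516 m is 0.8256, 0.0207 m is 0.3312.

```bash
python3 drive.py '[{"x": 0.8256,"y": 0.3312},{"x": 0.8256,"y": 0.3312},{"x": 0.8256,"y": 0.3312},{"x": 0.8256,"y": 0.3312},{"x": 0.8256,"y": 0.3312},{"x": 0.8256,"y": 0.3312},{"x": 0.8256,"y": 0.3312},{"x": 0.8256,"y": 0.3312}]'|tail -1;python3 drive.py '[{},{}]'|tail -1; python3 go.py w 0 -.029 .207
```

```text
grasp_force: 59.8
grasp_force: 59.8
t 16.85 rot [-0.001  0.001 -0.003] | after rot, tool shift [ 1.000e-04 -4.000e-04  1.284e-01] | without rot [ 0.0002 -0.0003  0.1284] w 0.0324 f 59.8
```

In the tool's units: 0.04 m is 0.64, 0.03 m is 0.48.

```bash
python3 drive.py '[{"z": 0.64},{"z": 0.64},{"z": 0.48},{"z": 0.192},{"z": 0.096},{},{}]'|tail -5; python3 go.py w 0 -.029 .206
```

```text
position: [0.5011, 0.2238, 0.2087]
ee_rot: [3.14, -0.001, 1.906]
wrist_force: [0.5, -0.5, -0.1]
grip_width: 0.0319
grasp_force: 59.9
t 17.73 rot [ 0.002 -0.001 -0.   ] | after rot, tool shift [-0.0002 -0.0009  0.0027] | without rot [-0.0002 -0.0009  0.0027] w 0.0319 f 59.9
```

In the tool's units: 0.001 m is 0.016.

```bash
python3 drive.py '[{"z": 0.016},{},{}]'|tail -5; python3 go.py w 0 -.029 .206; python3 drive.py '[{},{},{},{},{},{}]' 0.085; python3 drive.py '[{"z": -0.32},{"z": -0.64},{"z": -0.8},{"z": -0.32},{"drz": 0.0936},{"drz": 0.0936},{"drz": 0.0929},{}]' |head -3; python3 go.py s .0019 -.0316 .335
```

```text
position: [0.5007, 0.2237, 0.2068]
ee_rot: [3.141, -0.0, 1.906]
wrist_force: [-0.3, -0.6, -1.0]
grip_width: 0.0324
grasp_force: 59.9
t 18.1 rot [ 0. -0. -0.] | after rot, tool shift [-0.0003 -0.0005  0.0008] | without rot [-0.0003 -0.0005  0.0008] w 0.0324 f 59.9
time: 18.85
position: [0.5007, 0.2238, 0.2067]
ee_rot: [3.142, -0.0, 1.906]
wrist_force: [-0.3, 0.0, -0.3]
grip_width: 0.085
grasp_force: 0.0
time: 19.85
position: [0.5007, 0.2237, 0.3367]
ee_rot: [3.142, -0.0, 1.467]
t 19.85 rot [ 0.    -0.     0.001] | after rot, tool shift [-0.5057  0.0295  0.0017] | without rot [-0.5058  0.029   0.0017] w 0.0854 f 0.0
```

In the tool's units: -0.057 m is -0.912, 0.0033 m is 0.0528.

```bash
python3 drive.py '[{"x": -0.912,"y": 0.0528},{"x": -0.912,"y": 0.0528},{"x": -0.912,"y": 0.0528},{"x": -0.912,"y": 0.0528},{"x": -0.912,"y": 0.0528},{"x": -0.912,"y": 0.0528},{"x": -0.912,"y": 0.0528},{"x": -0.912,"y": 0.0528}]' >/dev/null;python3 drive.py '[{"x": -0.7952,"y": 0.0464},{},{}]'|head -1; python3 go.py s .0019 -.0316 .205
```

```text
time: 21.22
t 21.23 rot [-0.    -0.     0.002] | after rot, tool shift [-4.000e-04  1.000e-04  1.314e-01] | without rot [-5.000e-04  1.000e-04  1.314e-01] w 0.0849 f 0.0
```

In the tool's units: 0.04 m is 0.64, 0.03 m is 0.48.

```bash
python3 drive.py '[{"x": -0.008,"z": 0.48},{"z": 0.64},{"z": 0.64},{"z": 0.3312},{},{}]'|grep force; python3 go.py s .0019 -.0316 .205; python3 drive.py '[{},{},{},{},{},{}]' 0.0; python3 drive.py '[{"z": -0.32},{"z": -0.64},{"z": -0.64},{"z": -0.48},{"drz": -0.0936},{"drz": -0.0936},{"drz": -0.0929},{}]'; python3 go.py w 0 .029 .335
```

```text
wrist_force: [0.2, -0.1, -0.7]
grasp_force: 0.0
t 21.98 rot [0.002 0.    0.001] | after rot, tool shift [ 0.0005 -0.0005  0.0024] | without rot [ 0.0005 -0.0005  0.0024] w 0.085 f 0.0
time: 22.72
position: [0.4769, -0.2829, 0.2066]
ee_rot: [3.141, -0.0, 1.466]
wrist_force: [-1.8, 1.5, 6.2]
grip_width: 0.032
grasp_force: 59.1
time: 23.72
position: [0.4766, -0.2831, 0.337]
ee_rot: [3.141, 0.0, 1.904]
wrist_force: [0.9, -0.3, -1.1]
grip_width: 0.0326
grasp_force: 59.5
t 23.73 rot [ 0.001  0.    -0.001] | after rot, tool shift [0.5284 0.1889 0.002 ] | without rot [0.5287 0.1882 0.002 ] w 0.0326 f 59.5
```

In the tool's units: 0.0528 m is 0.8448, 0.0188 m is 0.3008.

```bash
python3 drive.py '[{"x": 0.8448,"y": 0.3008},{"x": 0.8448,"y": 0.3008},{"x": 0.8448,"y": 0.3008},{"x": 0.8448,"y": 0.3008},{"x": 0.8448,"y": 0.3008},{"x": 0.8448,"y": 0.3008},{"x": 0.8448,"y": 0.3008},{"x": 0.8448,"y": 0.3008}]'|tail -1;python3 drive.py '[{"x": 0.8448,"y": 0.3008},{"x": 0.8448,"y": 0.3008},{},{}]'|tail -1; python3 go.py w 0 .029 .207
```

```text
grasp_force: 59.6
grasp_force: 59.6
t 25.23 rot [ 0.     0.001 -0.003] | after rot, tool shift [0.0007 0.0006 0.1292] | without rot [0.0008 0.0006 0.1292] w 0.0326 f 59.6
```

In the tool's units: 0.04 m is 0.64, 0.03 m is 0.48.

```bash
python3 drive.py '[{"x": 0.008,"y": 0.0064,"z": 0.64},{"z": 0.64},{"z": 0.48},{"z": 0.192},{"z": 0.112},{},{},{}]'|tail -5; python3 go.py w 0 .029 .207
```

```text
position: [0.4812, 0.2784, 0.2078]
ee_rot: [3.14, -0.001, 1.906]
wrist_force: [0.3, -0.6, -0.7]
grip_width: 0.0321
grasp_force: 59.6
t 26.23 rot [ 0.001 -0.001 -0.   ] | after rot, tool shift [-0.0004 -0.0001  0.0008] | without rot [-0.0004 -0.0001  0.0008] w 0.0321 f 59.6
```

In the tool's units: 0.0005 m is 0.008.

```bash
python3 drive.py '[{"z": 0.008},{}]'|grep -E 'force|pos'; python3 drive.py '[{},{},{},{},{},{}]' 0.085|tail -2; python3 drive.py '[{"z": -0.32},{"z": -0.64},{"z": -0.8},{"z": -0.32},{"drz": 0.0936},{"drz": 0.0936},{"drz": 0.0929},{}]' |head -3; python3 go.py s .0022 -.0931 .335
```

```text
position: [0.481, 0.2783, 0.2067]
wrist_force: [-1.3, 0.0, -0.1]
grasp_force: 59.7
grip_width: 0.0853
grasp_force: 0.0
time: 28.22
position: [0.4809, 0.2783, 0.3365]
ee_rot: [3.142, -0.0, 1.467]
t 28.23 rot [ 0.    -0.     0.001] | after rot, tool shift [-0.6195  0.0552  0.0015] | without rot [-0.6195  0.0546  0.0015] w 0.085 f 0.0
```

In the tool's units: -0.0563 m is -0.9008, 0.005 m is 0.08.

```bash
python3 drive.py '[{"x": -0.9008,"y": 0.08},{"x": -0.9008,"y": 0.08},{"x": -0.9008,"y": 0.08},{"x": -0.9008,"y": 0.08},{"x": -0.9008,"y": 0.08},{"x": -0.9008,"y": 0.08},{"x": -0.9008,"y": 0.08},{"x": -0.9008,"y": 0.08}]' >/dev/null;python3 drive.py '[{"x": -0.9008,"y": 0.08},{"x": -0.9008,"y": 0.08},{"x": -0.9008,"y": 0.08},{},{}]'|head -1; python3 go.py s .0022 -.0931 .205
```

```text
time: 29.85
t 29.85 rot [-0.001 -0.     0.002] | after rot, tool shift [-3.000e-04  1.000e-04  1.311e-01] | without rot [-4.000e-04  1.000e-04  1.311e-01] w 0.0851 f 0.0
```

In the tool's units: 0.04 m is 0.64, 0.03 m is 0.48.

```bash
python3 drive.py '[{"x": -0.0064,"z": 0.48},{"z": 0.64},{"z": 0.64},{"z": 0.3312},{},{}]'|grep force; python3 go.py s .0022 -.0931 .205; python3 drive.py '[{},{},{},{},{},{}]' 0.0; python3 drive.py '[{"z": -0.32},{"z": -0.64},{"z": -0.64},{"z": -0.48},{"drz": -0.0936},{"drz": -0.0936},{"drz": -0.0929},{}]'; python3 go.py w 0 .087 .335
```

```text
wrist_force: [-0.3, -0.3, 0.8]
grasp_force: 0.0
t 30.6 rot [0.002 0.001 0.001] | after rot, tool shift [ 0.0003 -0.0005  0.0022] | without rot [ 0.0003 -0.0005  0.0022] w 0.0855 f 0.0
time: 31.35
position: [0.4709, -0.3439, 0.2064]
ee_rot: [3.141, -0.0, 1.466]
wrist_force: [-0.7, 0.3, 6.1]
grip_width: 0.0322
grasp_force: 59.2
time: 32.35
position: [0.4704, -0.344, 0.3368]
ee_rot: [3.141, 0.0, 1.904]
wrist_force: [-0.9, -1.3, -0.4]
grip_width: 0.0323
grasp_force: 59.7
t 32.35 rot [ 0.001  0.    -0.001] | after rot, tool shift [0.642  0.2148 0.0018] | without rot [0.6423 0.2138 0.0017] w 0.0323 f 59.7
```

In the tool's units: 0.0535 m is 0.856, 0.0178 m is 0.2848.

```bash
python3 drive.py '[{"x": 0.856,"y": 0.2848},{"x": 0.856,"y": 0.2848},{"x": 0.856,"y": 0.2848},{"x": 0.856,"y": 0.2848},{"x": 0.856,"y": 0.2848},{"x": 0.856,"y": 0.2848},{"x": 0.856,"y": 0.2848},{"x": 0.856,"y": 0.2848}]'|tail -1;python3 drive.py '[{"x": 0.856,"y": 0.2848},{"x": 0.856,"y": 0.2848},{"x": 0.856,"y": 0.2848},{"x": 0.856,"y": 0.2848},{},{}]'|tail -1; python3 go.py w 0 .087 .207
```

```text
grasp_force: 59.7
grasp_force: 59.8
t 34.1 rot [-0.     0.001 -0.003] | after rot, tool shift [0.0003 0.0008 0.1289] | without rot [0.0004 0.0008 0.1289] w 0.0324 f 59.8
```

In the tool's units: 0.04 m is 0.64, 0.03 m is 0.48.

```bash
python3 drive.py '[{"x": 0.0048,"y": 0.008,"z": 0.64},{"z": 0.64},{"z": 0.48},{"z": 0.192},{"z": 0.112},{},{},{}]'|tail -5; python3 go.py w 0 .087 .207
```

```text
position: [0.4619, 0.3334, 0.2076]
ee_rot: [3.14, -0.001, 1.906]
wrist_force: [-0.2, 0.6, -1.1]
grip_width: 0.0324
grasp_force: 59.8
t 35.1 rot [ 0.001 -0.001 -0.   ] | after rot, tool shift [-0.0006  0.0001  0.0006] | without rot [-0.0006  0.0001  0.0006] w 0.0324 f 59.8
```

Then release, raise, move clear toward the store side and check.

The rows are not in the units I measure in: shifts go in shares of 62.5 mm and turns go in shares of pi/2 rad. I convert before sending: 0.0005 m is 0.008.

```bash
python3 drive.py '[{"z": 0.008},{}]'|grep -E 'force|pos'; python3 drive.py '[{},{},{},{},{},{}]' 0.085|tail -2; python3 drive.py '[{"z": -0.32},{"z": -0.64},{"z": -0.8},{"z": -0.8}]' >/dev/null; python3 drive.py '[{"x": -0.88},{"x": -0.88},{"x": -0.88},{"x": -0.88},{"x": -0.88},{"x": -0.88},{"x": -0.88},{}]'|head -2
python3 - <<'E'
from vis import *
S=cams.camera("scene");T=cams.camera("top")
HSV["yellow"]=[(18,35)]
o=np.array((.4908,.2507));th=.335;R=np.array([[np.cos(th),-np.sin(th)],[np.sin(th),np.cos(th)]])
for k in("green","blue","red","yellow"):
    def pick(c,y0,y1,x0,x1):
        m=mask(c["image"],k,110);z=np.zeros_like(m);z[y0:y1,x0:x1]=m[y0:y1,x0:x1];return max(blobs(z,20),key=lambda b:b[1][4])[0]
    try:
        X=tri(S,pick(S,140,230,340,470),T,pick(T,175,260,75,230));print(k,X.round(4),(R.T@(X[:2]-o)).round(4))
    except ValueError: print(k,"?")
im=[cv2.resize(c["image"][y:y+90,x:x+150],None,fx=3.3,fy=3.3,interpolation=cv2.INTER_CUBIC) for c,(x,y) in ((S,(330,140)),(T,(80,170)))]
cv2.imwrite("pics/end.png",np.vstack(im))
E
```

```text
position: [0.4618, 0.3333, 0.2064]
wrist_force: [-0.1, 0.3, 0.3]
grasp_force: 59.8
grip_width: 0.0851
grasp_force: 0.0
time: 37.6
position: [0.5886, -0.0357, 0.3664]
green [0.5173 0.1693 0.0783] [-0.0018 -0.0856]
blue [0.4993 0.2258 0.0784] [-0.0001 -0.0263]
red [0.4785 0.2804 0.0773] [-0.0018  0.0321]
yellow [0.4594 0.3371 0.076 ] [-0.0013  0.0919]
```

View pics/end.png

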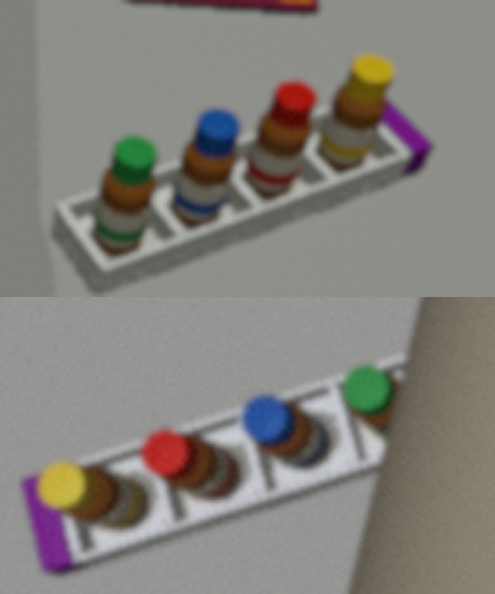

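All four bottles stand upright in their cells. From the purple end the order is yellow, red, blue, green, each within about 5 mm of its cell centre, and the arm is clear.

```bash
python3 drive.py '[{},{},{},{}]'|head -1; python3 -c "
from station import manip, cams, ticket
print(ticket.job_done())"
```

```text
time: 38.2
the job is handed in; nothing more can be done
None
```

All four bottles now stand upright in the white rack in reverse order (yellow, red, blue, green from its purple end), each measured within about 5 mm of its cell centre; I handed the job in at 38 s, and no verdict was returned.

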